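Open the bayonet filter holder and take out the spent cartridge

ROBOT

A 6-joint arm with a two-finger parallel gripper is mounted at the origin on a cart in front of the work surface, level with it; the furniture and walls round the work are solid. World frame = base frame: x ahead of the robot, y to its left, z up, the work surface at z = 0. Lengths are in m, angles in rad, forces in N, time in s.
With the tool pointing down it reaches from about 0.3 to 0.95 m from the base axis. Payload 3.1 kg.
Tool frame: the origin (TCP) lies midway between the tips of the shut fingers; the grasp point (between the pads) lies 19 mm behind it (robot.grasp_offset is the distance from the TCP to the grasp point, in m); z points along the fingers, y is the line along which they close (so a half turn about z gives the same grasp; the last joint's range is limited). The gripper opens to 85 mm and grips with 20 to 120 N. Pads are 22 mm wide; open, the fingers measure 114 mm over their backs; the gripper's body (76 mm by 85 mm) begins 54 mm behind the grasp point. The pads swing forward as they close: fully open they stand 13 mm farther back than shut.
Start: joints at [1.073, 0.308, 1.634, -0, 1.2, -0.07], TCP at [0.259, 0.569, 0.231] pointing down, gripper open.
Joint ranges: [-3.06, 3.06], [-0.79, 1.96], [0.05, 2.63], [-1.19, 4.34], [0.05, 2.64], [-2.94, 2.94]. Speed limits (rad/s): [2.79, 2.79, 3.14, 3.14, 3.14, 3.14].

INTERFACE

Orientations are given as a unit quaternion [x, y, z, w].
In Python, from cell import robot gives the robot as it stands.
- The arm moves only by the tool play_rows, never from a script. Its argument "steps" is a list that holds one entry, the list of rows, each a list of 5 numbers: the closure, from -1 (fully open) to 1 (shut), then the shift along the tool's x, y, z in mm, then the turn about the tool's z in degrees. A call has 1 to 8 rows; each row is the pose to reach, as a shift and turn from the pose commanded when the call began, along the tool's axes at that moment; what a row does not reach only later rows make up. A row lasts 1/10 s, in which the tool goes at most 50 mm and 8.59 degrees, less where a joint would pass 70% of its speed; a pose out of reach is approached as far as the arm can. A call with a gripper value outside its range is refused whole. The fingers move at their own pace and stop on an object; "squeeze" is the grip in N (left out, the last holds). Time passes only in rows, so rows that repeat a pose let the fingers close. It gives the time, the measured TCP pose, the force, the opening and the grip force at its end, in the units of the state.
- robot.read_state(): the state, without advancing time (a new reading comes with each control period).
- robot.snapshot(name): name is "scene" or "top" or "wrist"; returns the picture (384x512x3 uint8, red, green, blue); there is no depth.
- robot.calibration(name): a dict with "camera_matrix" (3x3 intrinsics, pixels), "R" (3x3) and "t" (3): a world point X has camera coordinates R X + t. Camera axes: x right, y down, z forward; pixel columns grow to the right and rows downward; lengths in m; the calibration is good to about 2 mm. A picture is of the moment at which its call begins: read the wrist's pose just before it. calibration takes no time and is no camera call; for the wrist camera it gives the pose at the moment of the call.
- robot.hand_in(): hands the job in; it is judged then, once.
The state is a dict: "t": time; "q": joint angles; "joint_vel": joint speeds; "joint_efforts": joint torques, N m; "ee_pos": TCP position; "tcp_rot": TCP orientation; "ft_force": force on the tool from outside, world axes, zero at the start; "moment": the same for the moment, N m; "grip_width": opening from 0.0 (shut) to 1.0 (fully open); "grip_force": force on a finger pad.
Only numpy, scipy, OpenCV 4.12 (cv2) and the standard library are available. Lean on these libraries where they do the work, as an engineer would, in place of code of your own. Each camera call takes 0.05 s, during which the arm holds its last target. There are 200 camera calls.

TASK

Open the filter holder on the bench: press its grey cover down against the spring, twist it a quarter turn anticlockwise (seen from above) so that it comes free of its lugs, and set it down right way up on the sheet of cardboard beside the holder. Then take the spent white filter cartridge out of the holder and stand it upright in the middle of the hexagonal dish on the other side of the holder. Set both down, do not drop them, and leave the thermometer, the dropper bottle and the soap bottle where they are.

Things in the scene. Friction and masses are not known exactly. Their poses are not given: they have to be found in the camera images.
- filter_holder: aluminium filter holder, fixed to the bench; origin on its axis at the bench top, z up. Round foot 128 mm across, 8 mm high; can 89 mm outer, 81 mm inner diameter, rim at z = 52 mm, outward flange 118 mm across just below the rim. A brass hose nipple sticks out along -y at z = 26 mm, to 84 mm from the axis.
- lugs (a point): point on the holder's axis at its claw tops (z = 76 mm). Two opposite claws, radius 43 to 59 mm: each runs from 22 deg clockwise to 52 deg anticlockwise of the holder's +x (-x) axis, as seen from above; open sectors between. Each roofs a track: a rest notch (end stop clockwise), then anticlockwise a roof 5 mm lower, so an ear leaves the notch only pressed down, and stays pressed until out of the claw.
- cover: loose grey plastic cover, 105 to 210 g, 82 mm high; origin at the centre of its underside, z up. Skirt 77 mm across to z = 10 mm; two ears 14 mm wide along +x and -x to radius 52 mm, z = 10 to 18; hollow hub to z = 54, its flat top 74 mm across. Locked: origin on the holder's axis, 52 mm above the holder's origin, x axis along the holder's (within 4 deg).
- cover_grip (a point): centre of the cover's grip bar, 68 mm above the cover's origin; axes as the cover's. Bar 60 mm long in x, 14 mm thick in y, 54 to 82 mm above the origin. To free: press down 7.5 mm (5 too little, hard stop at 10; spring 6 N at rest, 9 N at 10 mm), turn anticlockwise; ears are clear from 65 deg on (75 to 90 is safe). Freed it rises to 3 mm above rest; then lift straight up at least 50 mm.
- cartridge: loose white cartridge, 56 to 112 g, standing in the holder on its floor with about 18 mm play round it (origin 8 mm above the holder's, within 3 mm of its axis; hidden by the cover at first); origin at the centre of its underside, z up. Body 44 mm diameter, 46 mm high, with a tab on top. The spring ring above the floor leaves a round opening of 57 mm; it lifts straight out.
- cartridge_tab (a point): centre of the cartridge's grip tab, 61 mm above its origin; axes as the cartridge's. Tab 34 mm long in x, 12 mm thick in y, 46 to 76 mm above the origin: its top is 32 mm above the holder's rim, 8 mm above the claws. y points into the open sectors between the claws, so fingers closing along y fit between them.
- pad: sheet of brown corrugated cardboard lying flat, fixed, 189 mm along x by 175 mm along y, 7 mm thick; origin at the centre of its underside.
- dish: loose white plastic hexagonal weighing dish, 87 x 99 mm, open on top; origin at the centre of its underside, inner floor 4 mm above it and about 74 mm across, rim 24 mm high, 22 g.
- thermometer: bystander: white probe thermometer lying flat, 179 mm long along its y, 24 mm wide, 12 mm high; origin at the centre of its underside.
- dye_bottle: bystander: brown dropper bottle, 27 mm across, 88 mm high; origin at the centre of its underside.
- soap_bottle: bystander: white plastic soap bottle with a nozzle, 58 x 93 mm, 192 mm high; origin at the centre of its underside.
Not all that is in view belongs to the job. What is meant by the dish is not red, and is the smaller of those in its own colour.

How it is judged:
On the way, in this order (a step that is already met when the one before it is completed fails the run):
1. the cover is pressed down, over 4 mm, before it is turned (z of cover in the frame of filter_holder below 0.048 m and horizontal distance between cover and filter_holder below 0.008 m and angle between the x axis of cover and the x axis of filter_holder, either way round below 0.17 rad), for 0.05 s.
2. the cover is free of the lugs and lifted off, the cartridge still in the holder (z of cover in the frame of filter_holder above 0.08 m and horizontal distance between cartridge and filter_holder below 0.025 m and z of cartridge in the frame of filter_holder below 0.02 m), for 0.05 s.
3. the cover, still in the grip, is lowered to within 12 mm of the cardboard (x of cover in the frame of pad between -0.065 and 0.065 m and y of cover in the frame of pad between -0.058 and 0.058 m and angle between cover's own z axis and vertical below 0.12 rad and z of cover in the frame of pad below 0.019 m and contact force between the fingers and cover above 0.3 N), for 0.05 s.
4. the cartridge, still in the grip, is lowered to within 12 mm of the dish's floor (horizontal distance between cartridge and dish below 0.025 m and angle between cartridge's own z axis and vertical below 0.15 rad and z of cartridge in the frame of dish below 0.016 m and contact force between the fingers and cartridge above 0.3 N), for 0.05 s.
At the end, for the whole second after the job is handed in: Cover upright and at rest on the cardboard (centre within 65 mm in x, 58 mm in y of the sheet's centre, tilt < 0.12 rad); cartridge upright and at rest on the dish's floor (within 25 mm of its centre, tilt < 0.15 rad); dish level on the bench (tilt < 0.1 rad) (x of cover in the frame of pad between -0.065 and 0.065 m and y of cover in the frame of pad between -0.058 and 0.058 m and angle between cover's own z axis and vertical below 0.12 rad and z of cover in the frame of pad between 0.004 and 0.01 m and horizontal distance between cartridge and dish below 0.025 m and angle between cartridge's own z axis and vertical below 0.15 rad and z of cartridge in the frame of dish between 0.001 and 0.008 m and angle between dish's own z axis and vertical below 0.1 rad and height (world z) of dish below 0.01 m and linear speed of each of cover, cartridge below 0.02 m/s); the robot touches nothing.
It fails at once if the thermometer is moved more than 30 mm (distance of thermometer from where it was at the start of the episode above 0.03 m).
It fails at once if the dropper bottle is moved more than 30 mm (distance of dye_bottle from where it was at the start of the episode above 0.03 m).
It fails at once if the soap bottle is moved more than 30 mm (distance of soap_bottle from where it was at the start of the episode above 0.03 m).
It fails at once if the dropper bottle is knocked over (angle between dye_bottle's own z axis and vertical above 0.6 rad).
It fails at once if the soap bottle is knocked over (angle between soap_bottle's own z axis and vertical above 0.6 rad).
It also fails if it takes over 58 s, if anything falls off the work surface, if the arm or the gripper's body presses on something with over 40 N, if the wrist force passes 120 N, or if a joint passes its speed limit or range.

## Working session

There is one attempt and no reset: what is moved stays moved. The work goes in short steps, Python scripts to look and compute and a tool call to move; the robot and the scene stay as the last step left them, time stands still between calls to the robot, and variables do not carry over. Pictures are saved under pics/ and viewed, at most 14 in all, crops included, and the job is handed in when it is done.

Besides the shell and the picture viewer there is one more tool, called after "Request:" as name(argument=value, ...) on one line, values as JSON. play_rows: Moves the arm, as the interface text tells. Its arguments: {"type":"object","properties":{"steps":{"type":"array","items":{"type":"array","items":{"type":"array","items":{"type":"number"}}}},"squeeze":{"type":"number"}},"required":["steps"]}

```bash
mkdir -p pics
python3 - <<'E'
from cell import robot
import cv2
for n in ("top","scene"):
    im=robot.snapshot(n); c=robot.calibration(n)
    cv2.imwrite(f"pics/{n}0.png",im[...,::-1]); print(n,c)
print(robot.read_state())
E
```

```text
top {'camera_matrix': array([[346.60207062,   0.        , 256.29985531],
       [  0.        , 346.60207062, 194.336736  ],
       [  0.        ,   0.        ,   1.        ]]), 'R': array([[-0.02363762, -0.99971951, -0.00147108],
       [-0.99380826,  0.0236576 , -0.10856084],
       [ 0.10856519, -0.00110414, -0.99408872]]), 't': array([0.24360495, 0.55143816, 1.1442035 ])}
scene {'camera_matrix': array([[397.81650991,   0.        , 257.76574451],
       [  0.        , 397.81650991, 199.98991355],
       [  0.        ,   0.        ,   1.        ]]), 'R': array([[ 0.87777253, -0.47841589, -0.02517198],
       [-0.21207924, -0.34092389, -0.91585659],
       [ 0.42957862,  0.80925221, -0.4007157 ]]), 't': array([-0.36714873,  0.29391596,  1.21061027])}
{'t': 0.1, 'q': array([ 1.07330859e+00,  3.08930101e-01,  1.63505366e+00,  4.96615065e-06,
        1.19970241e+00, -6.96926560e-02]), 'joint_vel': array([ 0.00151999, -0.00302498, -0.00268026,  0.0002787 , -0.00193322,
       -0.00152269]), 'joint_efforts': array([-7.13998288e-04, -4.16403151e+01, -2.77647579e+01, -6.66361643e-05,
        3.91666996e-03,  1.39929617e-05]), 'ee_pos': array([0.25895475, 0.5680131 , 0.230157  ]), 'tcp_rot': array([ 2.12270986e-01,  9.77210281e-01, -1.00430084e-03, -2.95108226e-04]), 'ft_force': array([-0.59545837, -0.07216131, -0.66442524]), 'moment': array([-0.01364049,  0.01267956, -0.03798374]), 'grip_force': 0.0, 'grip_width': 1.0067138700253293}
```

View pics/top0.png

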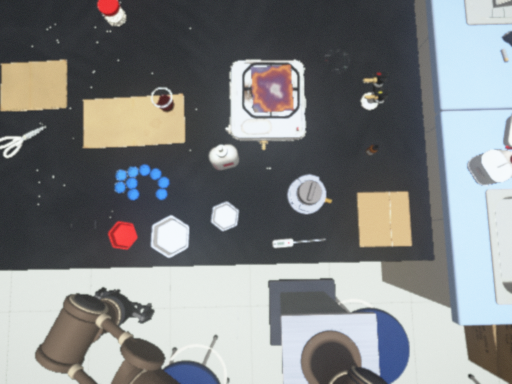

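View pics/scene0.png

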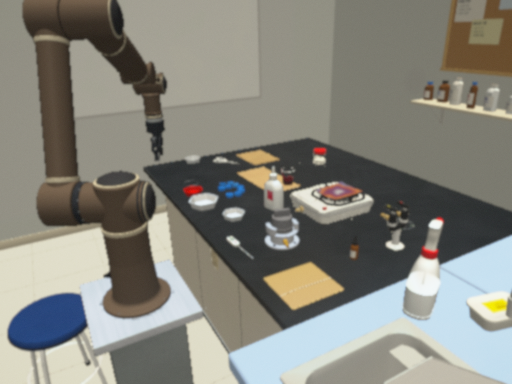

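Top view: three hexagonal dishes, red at (123,236), large white at (170,236) and small white at (225,216). The small white one fits: it is not red, and it is the smaller of the whites. The holder is at (308,194), the cardboard beside it at (384,219), the thermometer at (298,242), the dropper at (372,149) and the soap bottle at (223,157). I'll confirm in a crop.

```bash
cat > h.py <<'E'
import numpy as np, cv2
from cell import robot
from scipy.spatial.transform import Rotation as Ro
def ray(n,uv,z,c=None):
    c=c or robot.calibration(n); K,R,t=c["camera_matrix"],c["R"],np.array(c["t"])
    d=R.T@np.linalg.inv(K)@np.array([uv[0],uv[1],1.]); o=-R.T@t
    return o+d*(z-o[2])/d[2]
def proj(n,X,c=None):
    c=c or robot.calibration(n); p=c["camera_matrix"]@(c["R"]@np.array(X)+c["t"]); return p[:2]/p[2]
def totool(dx):
    s=robot.read_state(); return Ro.from_quat(s["tcp_rot"]).inv().apply(dx)*1000
E
python3 - <<'E'
from h import *
im=cv2.imread("pics/top0.png")
cr=im[150:260,200:420]; cv2.imwrite("pics/c1.png",cv2.resize(cr,None,fx=3.6,fy=3.6,interpolation=cv2.INTER_CUBIC))
for k,uv,z in (("holder flange",(308,194),.05),("dish",(225,216),.024),("pad",(384,219),.007),("big",(170,236),.02),("thermo",(298,242),.01)): print(k,ray("top",uv,z).round(3))
E
```

```text
holder flange [0.552 0.058 0.05 ]
dish [0.487 0.338 0.024]
pad [ 0.464 -0.205  0.007]
big [0.424 0.525 0.02 ]
thermo [0.393 0.093 0.01 ]
```

View pics/c1.png

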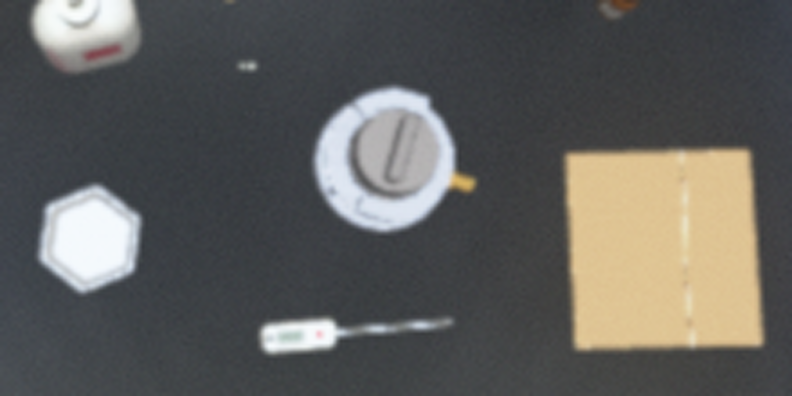

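Crop confirms it: the small white hex dish is at crop (90,238). The cover's bar runs from (411,115) to (395,182) and the nipple tip is at (475,184), so the holder yaw is about -14°. Next I compute a hover pose above the holder.

Run:
```python
from h import *
f=lambda u,v:(200+(u+.5)/3.6-.5,150+(v+.5)/3.6-.5)
g=ray("top",f(403,148),.134); print("grip top",g.round(4), "hub",ray("top",f(397,152),.100).round(4))
a,b=ray("top",f(411,115),.134),ray("top",f(395,182),.134); d=a-b; print("bar",np.linalg.norm(d[:2]),np.degrees(np.arctan2(d[1],d[0])))
print("foot",ray("top",f(385,160),.045).round(4))
n=ray("top",f(475,184),.026); d=g-n; print("holder y ang",np.degrees(np.arctan2(d[1],d[0]))-90, np.linalg.norm(d[:2]))
print("pad corners",[ray("top",f(*p),.007).round(3)[:2].tolist() for p in((566,153),(750,150),(763,346),(575,349))])
print("dish",ray("top",f(90,238),.024).round(4))
print(totool(np.array([g[0],g[1],.30])-robot.read_state()["ee_pos"]).round(1))
R=Ro.from_quat(robot.read_state()["tcp_rot"]).as_matrix(); print("ytool ang",np.degrees(np.arctan2(R[1,1],R[0,1])))
c=robot.calibration("wrist"); print("wristcam in tool",R.T@(-c["R"].T@c["t"]-robot.read_state()["ee_pos"]), (R.T@c["R"].T).round(2), c["camera_matrix"][0,0])
```

```text
grip top [0.5528 0.0595 0.134 ] hub [0.5533 0.0595 0.1   ]
bar 0.059750029067763284 -15.627937490514311
foot [0.5523 0.0623 0.045 ]
holder y ang -15.484646794422929 0.08706367497650201
pad corners [[0.559, -0.117], [0.558, -0.294], [0.371, -0.293], [0.373, -0.115]]
dish [0.4874 0.3393 0.024 ]
[-478.3 -340.9  -69.2]
ytool ang 65.48905307769688
wristcam in tool [ 0.08295828  0.00076149 -0.14320513] [[ 0.   -0.95 -0.32]
 [ 1.    0.   -0.  ]
 [ 0.   -0.32  0.95]] 289.75077829198483
```

Request:
play_rows(steps=[[[-1,-40,-28,-9,-1],[-1,-80,-57,-18,-2],[-1,-120,-86,-27,-3],[-1,-160,-114,-36,-4],[-1,-200,-143,-45,-5],[-1,-240,-171,-54,-6],[-1,-280,-200,-63,-7],[-1,-320,-228,-69,-9]]], squeeze=60)

```text
t: 0.9
ee_pos: [0.4564, 0.2266, 0.3007]
tcp_rot: [0.134, 0.991, 0.0, 0.0]
ft_force: [0.3, 0.8, 0.3]
grip_width: 1.003
grip_force: 0.0
```

Run:
```python
from h import *
s=robot.read_state(); print(s["t"],s["ee_pos"],s["q"]); R=Ro.from_quat(s["tcp_rot"]).as_matrix(); print("ytool ang",np.degrees(np.arctan2(R[1,1],R[0,1])))
print(totool(np.array([.5528,.0600,.27])-s["ee_pos"]).round(1))
```

```text
0.9 [0.45643693 0.22661246 0.3007189 ] [ 3.75340426e-01  2.23344678e-02  1.82339496e+00  3.75572265e-05
  1.29528088e+00 -9.26066116e-01]
ytool ang 74.56452235506458
[-137.2 -135.    30.7]
```

Request:
play_rows(steps=[[[-1,-34,-34,8,0],[-1,-68,-68,15,0],[-1,-102,-101,23,0],[-1,-137,-135,31,0],[-1,-137,-135,31,0]]])

```text
t: 1.4
ee_pos: [0.5531, 0.0565, 0.2674]
tcp_rot: [0.138, 0.99, -0.001, -0.001]
ft_force: [-0.9, 0.5, -1.0]
grip_width: 1.002
grip_force: 0.0
```

Run:
```python
from h import *
s=robot.read_state(); c=robot.calibration("wrist"); im=robot.snapshot("wrist")
print(s["ee_pos"],s["q"][5]); np.savez("w1.npz",**c)
im=cv2.resize(im[...,::-1],None,fx=1.5,fy=1.5,interpolation=cv2.INTER_CUBIC)
for X in ([.5528,.06,.134],[.5528,.06,.106]): print(1.5*proj("wrist",X,c))
cv2.imwrite("pics/w1.png",im)
```

```text
[0.55312871 0.05652848 0.26740955] -1.2680341490367728
[389.64867994 269.2659364 ]
[389.41368334 258.3404994 ]
```

View pics/w1.png

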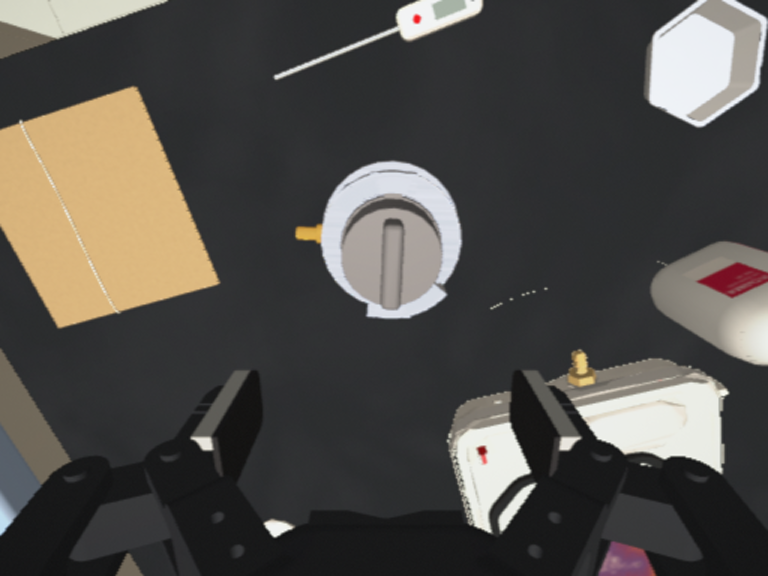

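Wrist view: the hub top is centred at (392,257) and the bar runs from (394,220) to (391,309). The pad, thermometer and small white dish (705,62) are where I expected. I'll convert to a precise offset.

Run:
```python
from h import *
c=dict(np.load("w1.npz")); f=lambda u,v:((u+.5)/1.5-.5,(v+.5)/1.5-.5)
# gray-ish bar/hub pixels: fit ellipse of grey-brown hub
im=cv2.imread("pics/w1.png").astype(int)[150:340,300:480]
b,g,r=im[...,0],im[...,1],im[...,2]
m=((r-b>5)&(r>90)&(r<200)&(abs(r-g)<25)).astype(np.uint8)
m=cv2.morphologyEx(cv2.morphologyEx(m,2,np.ones((5,5))),3,np.ones((15,15)))
ct=max(cv2.findContours(m,0,2)[0],key=cv2.contourArea); (x,y),ax,an=cv2.fitEllipse(cv2.convexHull(ct)); print(x+300,y+150,ax,cv2.boundingRect(ct))
print("hub",ray("",f(392,257),.106,c).round(4),ray("",f(x+300,y+150),.106,c).round(4),"bar",ray("",f(392.5,264.5),.134,c).round(4))
A,B=ray("",f(394,219),.134,c),ray("",f(391,310),.134,c); d=B-A; print(np.linalg.norm(d),np.degrees(np.arctan2(d[1],d[0])))
R=Ro.from_quat(robot.read_state()["tcp_rot"]).as_matrix(); print("ytool ang",np.degrees(np.arctan2(R[1,1],R[0,1])))
print("pad",[ray("",f(*p),.007,c).round(3)[:2].tolist() for p in((218,284),(136,87),(59,327))], "dish", ray("",f(706,62),.024,c).round(3))
for t in ([.5535,.0600],[.5525,.059]): print(totool(np.array([*t,.16])-robot.read_state()["ee_pos"]).round(1))
```

```text
391.24996185302734 251.24497985839844 (99.11854553222656, 112.40504455566406) (42, 44, 99, 115)
hub [0.5521 0.0619 0.106 ] [0.5478 0.0626 0.106 ] bar [0.5499 0.0626 0.134 ]
0.06248205582823762 -17.382387490686945
ytool ang 74.20542437366993
pad [[0.557, -0.115], [0.374, -0.113], [0.556, -0.289]] dish [0.487 0.341 0.024]
[ -1.5   1.4 107.8]
[ -0.8   0.2 107.8]
```

Request:
play_rows(steps=[[[-1,0,2,40,0],[-1,0.5,2,80,0],[-1,0.5,2,108,0],[-1,0.5,2,108,0],[-1,0.5,2,108,0]]])

```text
t: 1.95
ee_pos: [0.5514, 0.0649, 0.1614]
tcp_rot: [0.134, 0.991, 0.0, -0.001]
ft_force: [0.4, -0.2, 0.7]
grip_width: 1.001
grip_force: 0.0
```

Run:
```python
from h import *
s=robot.read_state(); c=robot.calibration("wrist"); im=robot.snapshot("wrist")
print(s["t"],s["ee_pos"]); np.savez("w2.npz",**c)
im=cv2.resize(im[...,::-1],None,fx=1.5,fy=1.5,interpolation=cv2.INTER_CUBIC)
cv2.imwrite("pics/w2.png",im)
```

```text
1.95 [0.55135394 0.06485628 0.16141801]
```

View pics/w2.png

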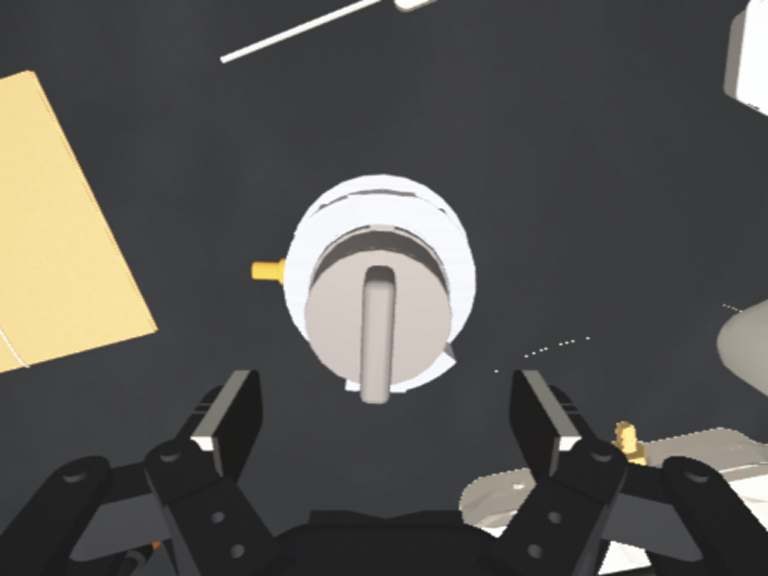

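Close view: the hub top is centred at about (378,317) and the bar top runs from (379,272) to (374,402). I'll work out the remaining offset.

Run:
```python
from h import *
c=dict(np.load("w2.npz")); f=lambda u,v:((u+.5)/1.5-.5,(v+.5)/1.5-.5)
print("hub",ray("",f(378,317),.106,c).round(4),"bar",ray("",f(377,337),.134,c).round(4))
A,B=ray("",f(379.5,272),.134,c),ray("",f(374.5,402),.134,c); d=B-A; print(np.linalg.norm(d),np.degrees(np.arctan2(d[1],d[0])))
print("hub x-edges",ray("",f(304,317),.106,c).round(4),ray("",f(452,317),.106,c).round(4), ray("",f(378,392),.106,c).round(4))
s=robot.read_state(); R=Ro.from_quat(s["tcp_rot"]).as_matrix(); print("ytool ang",np.degrees(np.arctan2(R[1,1],R[0,1])), s["ee_pos"])
print(totool(np.array([.5523,.0615,.111])-s["ee_pos"]).round(1))
```

```text
hub [0.5508 0.062  0.106 ] bar [0.5485 0.0627 0.134 ]
0.061798169022718445 -17.79324251833312
hub x-edges [0.5411 0.0267 0.106 ] [0.5605 0.0972 0.106 ] [0.5918 0.0504 0.106 ]
ytool ang 74.5518947393788 [0.55274322 0.0647154  0.16283803]
[-0.3 -3.3 51.8]
```

Request:
play_rows(steps=[[[-1,0,-3.5,25,1],[-1,0,-3.5,51,1],[-0.3,0,-3.5,51,1],[0.4,0,-3.5,51,1],[1,0,-3.5,51,1],[1,0,-3.5,51,1],[1,0,-3.5,51,1]]], squeeze=70)

```text
t: 2.7
ee_pos: [0.552, 0.0605, 0.1118]
tcp_rot: [0.144, 0.99, 0.0, 0.001]
ft_force: [0.0, -1.1, 1.1]
grip_width: 0.153
grip_force: 57.5
```

```bash
cat > st.py <<'E'
from h import *
s=robot.read_state(); R=Ro.from_quat(s["tcp_rot"]).as_matrix(); print(s["t"].__round__(2),s["ee_pos"].round(4),"ang",np.degrees(np.arctan2(R[1,1],R[0,1])).round(1),"F",s["ft_force"].round(1),s["moment"].round(2),s["grip_width"],s["grip_force"],s["q"].round(2))
E
python3 st.py; python3 -c "
from h import *
c=robot.calibration('wrist')
cv2.imwrite('pics/w3.png',cv2.resize(robot.snapshot('wrist')[...,::-1],None,fx=1.5,fy=1.5,interpolation=cv2.INTER_CUBIC))"
```

```text
2.7 [0.552  0.0605 0.1118] ang 73.5 F [ 0.  -1.1  1.1] [0.   0.05 0.18] 0.15332751910582346 57.54521369934082 [ 0.03  0.32  1.89  0.    0.93 -1.25]
```

View pics/w3.png

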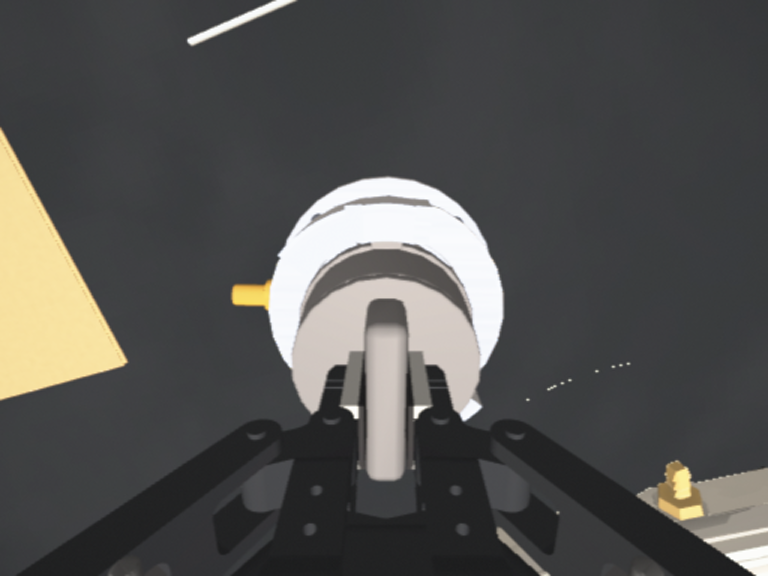

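Grip on the bar is good: width 0.153, about 14 mm. I'll check centring along the bar from its ends, (386,300) and (384,480).

Run:
```python
from h import *
c=robot.calibration("wrist"); f=lambda u,v:((u+.5)/1.5-.5,(v+.5)/1.5-.5)
s=robot.read_state(); R=Ro.from_quat(s["tcp_rot"])
for z in(.134,.132): print([ (R.inv().apply(ray("",f(*p),z,c)-s["ee_pos"])*1000).round(1) for p in((386,299),(384,480))])
print((R.inv().apply(ray("",f(386,349),.106,c)-s["ee_pos"])*1000).round(1))
```

```text
[array([ 38.1,   1. , -22.4]), array([-28.7,   0.3, -22.2])]
[array([ 37.3,   1. , -20.4]), array([-30.5,   0.3, -20.2])]
[7.4 1.  5.7]
```

Request:
play_rows(steps=[[[1,0,0,4,0],[1,0,0,8,0],[1,0,0,8,0],[1,0,0,8,0]]])

```text
t: 3.15
ee_pos: [0.5522, 0.0606, 0.1037]
tcp_rot: [0.144, 0.99, 0.0, 0.001]
ft_force: [-0.2, 0.4, 6.1]
grip_width: 0.15
grip_force: 69.2
```

```bash
python3 st.py
```

```text
3.15 [0.5522 0.0606 0.1037] ang 73.5 F [-0.2  0.4  6.1] [ 0.05  0.1  -0.03] 0.1501471625204932 69.23030018806458 [ 0.03  0.33  1.89  0.    0.92 -1.25]
```

Request:
play_rows(steps=[[[1,0,0.1,0,-7],[1,0,0.3,0,-14],[1,0.1,0.4,0,-21],[1,0.2,0.6,0,-28],[1,0.3,0.7,0,-35],[1,0.3,0.8,0,-40],[1,0.3,0.8,0,-40]]])

```text
t: 3.85
ee_pos: [0.5527, 0.0614, 0.1041]
tcp_rot: [-0.204, 0.979, -0.0, 0.002]
ft_force: [-0.4, 0.4, 5.6]
grip_width: 0.146
grip_force: 69.2
```

```bash
python3 st.py
```

```text
3.85 [0.5527 0.0614 0.1041] ang 113.6 F [-0.4  0.4  5.6] [0.08 0.01 0.12] 0.146168672682402 69.16537284851074 [ 0.03  0.33  1.89  0.    0.91 -1.95]
```

Request:
play_rows(steps=[[[1,0,0.1,0,-7],[1,0,0.3,0,-14],[1,0.1,0.4,0,-21],[1,0.2,0.6,0,-28],[1,0.3,0.7,0,-35],[1,0.3,0.8,0,-41],[1,0.3,0.8,0,-41]]])

```text
t: 4.55
ee_pos: [0.5532, 0.062, 0.1045]
tcp_rot: [-0.534, 0.845, -0.002, 0.003]
ft_force: [0.7, -0.5, 6.1]
grip_width: 0.147
grip_force: 69.2
```

```bash
python3 st.py
```

```text
4.55 [0.5532 0.062  0.1045] ang 154.6 F [ 0.7 -0.5  6.1] [ 0.03 -0.15  0.05] 0.147446997128725 69.17034387588501 [ 0.03  0.33  1.89 -0.    0.91 -2.66]
```

Request:
play_rows(steps=[[[1,0,0,-5,0],[1,0,0,-11,0],[1,0,0,-20,0],[1,0,0,-35,0],[1,0,0,-55,0],[1,0,0,-75,0],[1,0,0,-95,0],[1,0,0,-110,0]]])

```text
t: 5.35
ee_pos: [0.549, 0.062, 0.2134]
tcp_rot: [-0.534, 0.846, 0.001, -0.001]
ft_force: [0.1, 0.5, -2.1]
grip_width: 0.146
grip_force: 68.5
```

Run:
```python
import st
from h import *
cv2.imwrite("pics/s1.png",cv2.resize(robot.snapshot("scene")[130:310,190:400,::-1],None,fx=3.2,fy=3.2,interpolation=cv2.INTER_CUBIC))
s=robot.read_state()
print(totool(np.array([.465,-.203,.20])-s["ee_pos"]).round(1))
```

```text
5.35 [0.549  0.062  0.2134] ang 154.5 F [ 0.1  0.5 -2.1] [0.02 0.04 0.  ] 0.14645568802964065 68.54791760444641 [ 0.03  0.19  1.82  0.    1.13 -2.66]
[276.3 -36.5  15.7]
```

View pics/s1.png

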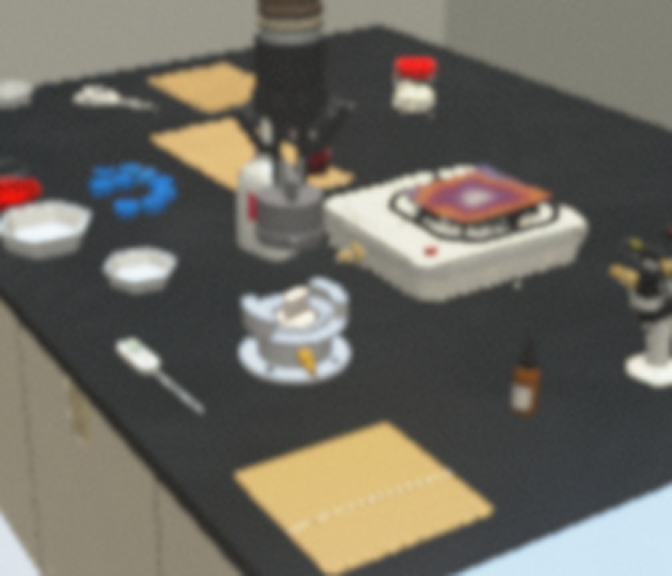

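The cover is in the grip and lifted, and the cartridge tab is visible in the holder at (297,305). I'm carrying the cover to the pad and turning back on the way.

Request:
play_rows(steps=[[[1,30,-4,0,7],[1,65,-9,0,14],[1,100,-13,0,21],[1,140,-18,2,28],[1,180,-24,5,36],[1,220,-29,8,44],[1,255,-34,12,52],[1,276,-36,16,60]]])

```text
t: 6.2
ee_pos: [0.462, -0.2045, 0.1956]
tcp_rot: [-0.035, 0.999, 0.0, -0.001]
ft_force: [-1.6, 0.4, -2.0]
grip_width: 0.145
grip_force: 68.5
```

Run:
```python
import st
from h import *
s=robot.read_state()
print(totool(np.array([.465,-.204,.072])-s["ee_pos"]).round(1))
```

```text
6.2 [ 0.462  -0.2045  0.1956] ang 94.1 F [-1.6  0.4 -2. ] [0.04 0.02 0.  ] 0.1451468827822672 68.46362829208374 [-0.5   0.12  1.94 -0.    1.08 -2.14]
[ -3.3   0.2 123.6]
```

Request:
play_rows(steps=[[[1,-3,0,30,0],[1,-3,0,65,0],[1,-3,0,95,0],[1,-3,0,115,0],[1,-3,0,122,0],[1,-3,0,124,0],[1,-3,0,125,0],[1,-3,0,126,0]]])

```text
t: 7.0
ee_pos: [0.468, -0.203, 0.0716]
tcp_rot: [-0.039, 0.999, -0.001, 0.001]
ft_force: [-0.7, -0.1, -0.8]
grip_width: 0.146
grip_force: 68.5
```

```bash
python3 st.py;python3 st.py
```

```text
7.0 [ 0.468  -0.203   0.0716] ang 94.5 F [-0.7 -0.1 -0.8] [-0.09  0.03  0.01] 0.14608820686770468 68.48948121070862 [-0.49  0.31  2.01  0.    0.82 -2.14]
7.0 [ 0.468  -0.203   0.0716] ang 94.5 F [-0.7 -0.1 -0.8] [-0.09  0.03  0.01] 0.14608820686770468 68.48948121070862 [-0.49  0.31  2.01  0.    0.82 -2.14]
```

Request:
play_rows(steps=[[[1,0,0,1.5,0],[1,0,0,2.5,0],[1,0,0,3.5,0],[1,0,0,3.5,0]]])

```text
t: 7.4
ee_pos: [0.4669, -0.2024, 0.0668]
tcp_rot: [-0.039, 0.999, -0.0, 0.0]
ft_force: [0.3, -0.1, -2.4]
grip_width: 0.147
grip_force: 68.5
```

```bash
python3 st.py
```

```text
7.4 [ 0.4669 -0.2024  0.0668] ang 94.5 F [ 0.3 -0.1 -2.4] [-0.01  0.01 -0.05] 0.14726643333187298 68.48941326141357 [-0.49  0.32  2.01  0.    0.81 -2.14]
```

Request:
play_rows(steps=[[[1,0,0,1,0],[1,0,0,1.5,0],[1,0,0,1.5,0]]])

```text
t: 7.7
ee_pos: [0.4668, -0.2024, 0.0652]
tcp_rot: [-0.039, 0.999, 0.0, -0.0]
ft_force: [0.2, 0.1, -0.8]
grip_width: 0.148
grip_force: 68.5
```

```bash
python3 st.py
```

```text
7.7 [ 0.4668 -0.2024  0.0652] ang 94.5 F [ 0.2  0.1 -0.8] [-0.01 -0.02  0.  ] 0.1476702679764143 68.48890900611877 [-0.49  0.32  2.01 -0.    0.81 -2.14]
```

Request:
play_rows(steps=[[[1,0,0,1,0],[1,0,0,1,0]]])

```text
t: 7.9
ee_pos: [0.467, -0.2026, 0.0644]
tcp_rot: [-0.039, 0.999, -0.0, 0.0]
ft_force: [0.2, 0.4, -0.9]
grip_width: 0.147
grip_force: 68.7
```

```bash
python3 st.py
```

```text
7.9 [ 0.467  -0.2026  0.0644] ang 94.5 F [ 0.2  0.4 -0.9] [ 0.   -0.01  0.  ] 0.14732686179499083 68.74876141548157 [-0.49  0.32  2.01 -0.    0.81 -2.14]
```

Request:
play_rows(steps=[[[1,0,0,1,0],[1,0,0,1,0]]])

```text
t: 8.1
ee_pos: [0.4671, -0.2026, 0.0642]
tcp_rot: [-0.039, 0.999, -0.0, -0.0]
ft_force: [-1.7, 0.6, 5.7]
grip_width: 0.145
grip_force: 69.7
```

```bash
python3 st.py
```

```text
8.1 [ 0.4671 -0.2026  0.0642] ang 94.5 F [-1.7  0.6  5.7] [0.2  0.35 0.03] 0.14533323272604848 69.67608332633972 [-0.49  0.32  2.01 -0.    0.81 -2.14]
```

Request:
play_rows(steps=[[[0.4,0,0,-0.5,0],[-0.3,0,0,-0.5,0],[-1,0,0,-0.5,0],[-1,0,0,-0.5,0],[-1,0,0,-20,0],[-1,0,0,-60,0],[-1,0,0,-105,0],[-1,0,0,-150,0]]])

```text
t: 8.9
ee_pos: [0.4663, -0.2022, 0.2143]
tcp_rot: [-0.039, 0.999, 0.0, -0.001]
ft_force: [0.3, -0.1, -0.2]
grip_width: 1.003
grip_force: 0.0
```

Run:
```python
import st
from h import *
s=robot.read_state()
print(totool(np.array([.551,.061,.23])-s["ee_pos"]).round(1))
```

```text
8.9 [ 0.4663 -0.2022  0.2143] ang 94.5 F [ 0.3 -0.1 -0.2] [ 0.03 -0.03 -0.04] 1.0028362861624154 0.0 [-0.49  0.1   1.92  0.    1.12 -2.14]
[-105.   255.7  -15.7]
```

Request:
play_rows(steps=[[[-1,-14,32,-4,3],[-1,-30,72,-8,7],[-1,-47,115,-12,11],[-1,-65,158,-16,15],[-1,-82,200,-16,20],[-1,-95,232,-16,20],[-1,-105,255,-16,20],[-1,-105,255,-16,20]]])

```text
t: 9.7
ee_pos: [0.5523, 0.0629, 0.2292]
tcp_rot: [0.133, 0.991, 0.001, 0.0]
ft_force: [-0.4, -1.2, 0.3]
grip_width: 0.999
grip_force: 0.0
```

Run:
```python
import st
from h import *
c=robot.calibration("wrist"); im=robot.snapshot("wrist"); np.savez("w4.npz",**c)
cv2.imwrite("pics/w4.png",cv2.resize(im[...,::-1],None,fx=1.5,fy=1.5,interpolation=cv2.INTER_CUBIC))
cv2.imwrite("pics/top4.png",robot.snapshot("top")[...,::-1])
import st
```

```text
9.7 [0.5523 0.0629 0.2292] ang 74.7 F [-0.4 -1.2  0.3] [-0.03 -0.   -0.02] 0.9992234416605619 0.0 [ 0.03  0.18  1.8   0.    1.16 -1.27]
```

View pics/w4.png

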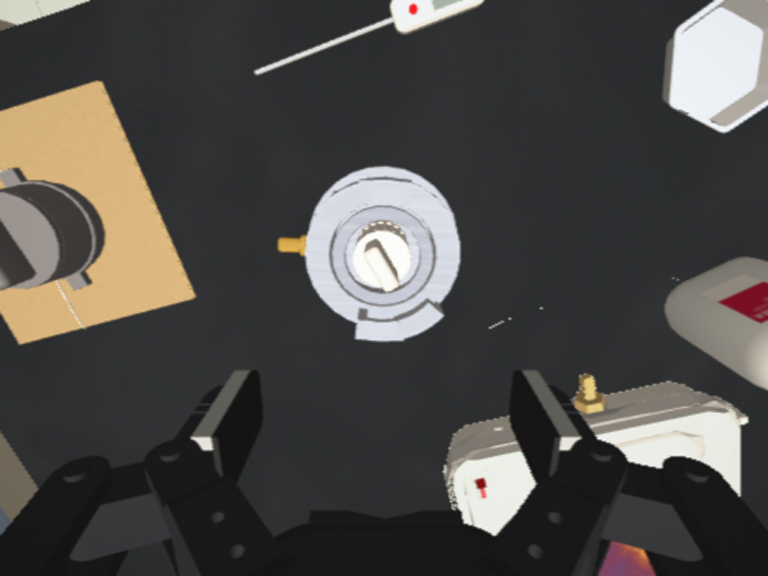

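The cover stands upright on the pad at (25,235). The cartridge tab runs from about (372,245) to (391,287), so it is yawed relative to the tool. One enlarged crop for its axis.

```bash
python3 -c "
import cv2
im=cv2.imread('pics/w4.png'); cv2.imwrite('pics/w4c.png',cv2.resize(im[200:320,310:460],None,fx=5,fy=5,interpolation=cv2.INTER_CUBIC))"
```

```text
(no output)
```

View pics/w4c.png

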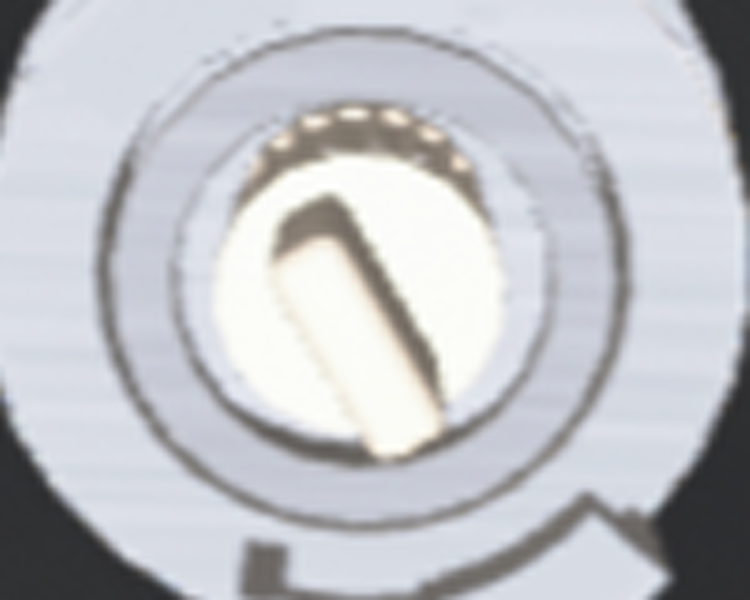

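Crop: the tab's top face has its end midpoints at crop (305,248) and (412,439).

Run:
```python
from h import *
c=dict(np.load("w4.npz")); f=lambda u,v:((310+u/5+.5)/1.5-.5,(200+v/5+.5)/1.5-.5)
A,B=ray("",f(305,248),.084,c),ray("",f(412,439),.084,c); d=B-A; C=(A+B)/2
print(C.round(4),np.linalg.norm(d),"x ang",np.degrees(np.arctan2(d[1],d[0])))
print("body top",ray("",f(360,297),.054,c).round(4), "can",ray("",f(365,279),.052,c).round(4))
s=robot.read_state(); print(s["ee_pos"],totool(np.array([*C[:2],.12])-s["ee_pos"]).round(1))
c2=lambda u,v:((u+.5)/1.5-.5,(v+.5)/1.5-.5)
print("dish rim", [ray("",c2(*p),.024,c).round(3) for p in((723,133),(665,98))])
```

```text
[0.5537 0.0608 0.084 ] 0.03117737583641927 x ang 12.874972999474561
body top [0.5549 0.0604 0.054 ] can [0.5528 0.0617 0.052 ]
[0.5512653  0.06009692 0.22889333] [ -2.2   1.5 108.9]
dish rim [array([0.535, 0.333, 0.024]), array([0.499, 0.292, 0.024])]
```

Request:
play_rows(steps=[[[-1,-1,1,30,-8],[-1,-2,1.5,60,-16],[-1,-2,1.5,90,-24],[-1,-2,1.5,108,-28],[-1,-2,1.5,108,-28]]])

```text
t: 10.3
ee_pos: [0.5505, 0.0592, 0.1179]
tcp_rot: [-0.108, 0.994, 0.0, -0.004]
ft_force: [-1.3, -0.1, 0.1]
grip_width: 0.996
grip_force: 0.0
```

Run:
```python
import st
from h import *
c=robot.calibration("wrist"); im=robot.snapshot("wrist"); np.savez("w5.npz",**c)
cv2.imwrite("pics/w5.png",cv2.resize(im[...,::-1],None,fx=1.5,fy=1.5,interpolation=cv2.INTER_CUBIC))
s=robot.read_state(); print(totool(np.array([.5537,.0608,.061])-s["ee_pos"]).round(1))
```

```text
10.3 [0.5505 0.0592 0.1179] ang 102.4 F [-1.3 -0.1  0.1] [0.02 0.02 0.02] 0.9962862962078433 0.0 [ 0.03  0.31  1.88 -0.    0.95 -1.76]
[-1.9  1.  58.9]
```

View pics/w5.png

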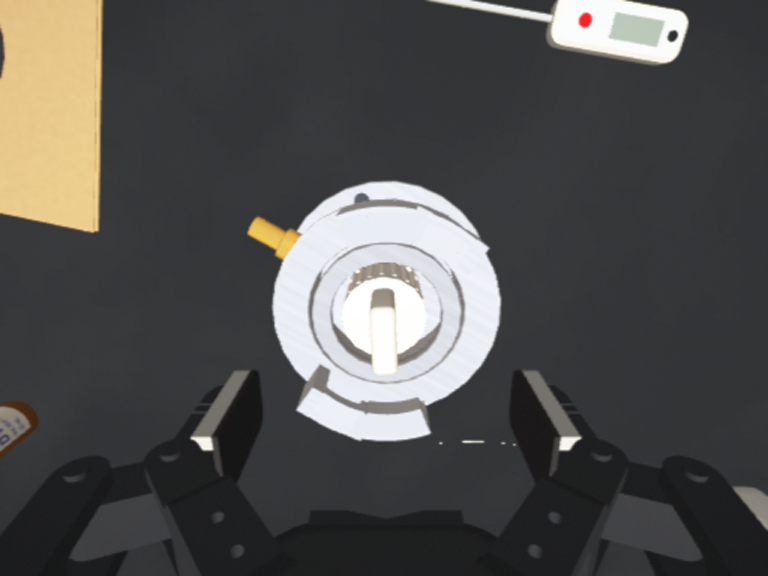

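The tab is aligned with the tool; its top runs from (383,307) to (385,372), midway between the fingers. I'm checking the offset along it.

Run:
```python
from h import *
c=dict(np.load("w5.npz")); f=lambda u,v:((u+.5)/1.5-.5,(v+.5)/1.5-.5)
A,B=ray("",f(383,307),.084,c),ray("",f(385,372),.084,c); print(A,B,np.linalg.norm(A-B)); C=(A+B)/2
s=robot.read_state(); print(s["ee_pos"],totool(np.array([*C[:2],.061])-s["ee_pos"]).round(1))
```

```text
[0.53751673 0.05629709 0.084     ] [0.56858088 0.06399851 0.084     ] 0.032004589677421896
[0.55224609 0.05944361 0.11985996] [-1.2  0.5 58.9]
```

Request:
play_rows(steps=[[[-1,-1,0.5,20,0],[-1,-1,0.5,40,0],[-1,-1,0.5,58,0],[-0.3,-1,0.5,58,0],[0.4,-1,0.5,58,0],[1,-1,0.5,58,0],[1,-1,0.5,58,0],[1,-1,0.5,58,0]]], squeeze=40)

```text
t: 11.15
ee_pos: [0.5556, 0.0615, 0.0644]
tcp_rot: [-0.109, 0.994, -0.0, 0.001]
ft_force: [0.1, -0.1, -1.3]
grip_width: 0.145
grip_force: 2.7
```

```bash
python3 st.py
```

```text
11.15 [0.5556 0.0615 0.0644] ang 102.5 F [ 0.1 -0.1 -1.3] [-0.1  -0.02  0.02] 0.1448416152803459 2.692403493540496 [ 0.03  0.4   1.9  -0.    0.84 -1.76]
```

Request:
play_rows(steps=[[[1,0,0,0,0],[1,0,0,0,0],[1,0,0,0,0]]])

```text
t: 11.45
ee_pos: [0.5555, 0.0616, 0.0641]
tcp_rot: [-0.109, 0.994, -0.0, 0.001]
ft_force: [-1.0, -0.5, 4.7]
grip_width: 0.13
grip_force: 43.5
```

```bash
python3 st.py
```

```text
11.45 [0.5555 0.0616 0.0641] ang 102.5 F [-1.  -0.5  4.7] [-0.01  0.08  0.  ] 0.13012068511738917 43.54316174983978 [ 0.03  0.4   1.9  -0.    0.84 -1.76]
```

Request:
play_rows(steps=[[[1,0,0,-5,0],[1,0,0,-15,0],[1,0,0,-35,0],[1,0,0,-55,0],[1,0,0,-80,0],[1,0,0,-105,0],[1,0,0,-130,0],[1,0,0,-130,0]]])

```text
t: 12.25
ee_pos: [0.5577, 0.0618, 0.1978]
tcp_rot: [-0.109, 0.994, -0.0, 0.004]
ft_force: [-0.8, 0.1, -0.7]
grip_width: 0.131
grip_force: 42.7
```

Run:
```python
import st
from h import *
s=robot.read_state(); print(totool(np.array([.487,.340,.17])-s["ee_pos"]).round(1))
im=robot.snapshot("scene")
cv2.imwrite("pics/s2.png",cv2.resize(im[130:310,190:400,::-1],None,fx=3.2,fy=3.2,interpolation=cv2.INTER_CUBIC))
```

```text
12.25 [0.5577 0.0618 0.1978] ang 102.5 F [-0.8  0.1 -0.7] [ 0.01 -0.02  0.  ] 0.13098985946092562 42.739269733428955 [ 0.03  0.22  1.82  0.    1.09 -1.76]
[  9.1 286.9  27.3]
```

Request:
play_rows(steps=[[[1,1,30,0,0],[1,2,70,0,0],[1,3,112,0,0],[1,5,154,0,0],[1,6,196,0,0],[1,8,236,8,0],[1,9,270,18,0],[1,9,287,27,0]]])

```text
t: 13.1
ee_pos: [0.4817, 0.3417, 0.164]
tcp_rot: [-0.11, 0.994, -0.0, -0.001]
ft_force: [-0.1, 0.2, -0.0]
grip_width: 0.127
grip_force: 42.7
```

Request:
play_rows(steps=[[[1,0,0,0,0],[1,0,0,0,0]]])

```text
t: 13.3
ee_pos: [0.4833, 0.3388, 0.1648]
tcp_rot: [-0.109, 0.994, -0.001, -0.001]
ft_force: [0.5, 0.8, -1.1]
grip_width: 0.132
grip_force: 42.7
```

Run:
```python
import st
from h import *
s=robot.read_state(); print(totool(np.array([.487,.340,.075])-s["ee_pos"]).round(1))
c=robot.calibration("wrist"); im=robot.snapshot("wrist"); np.savez("w6.npz",**c)
cv2.imwrite("pics/w6.png",cv2.resize(im[...,::-1],None,fx=1.5,fy=1.5,interpolation=cv2.INTER_CUBIC))
```

```text
13.3 [0.4833 0.3388 0.1648] ang 102.5 F [ 0.5  0.8 -1.1] [-0.    0.02 -0.03] 0.13155928846082143 42.73456156253815 [ 0.54  0.31  1.77 -0.    1.06 -1.25]
[-4.1  0.5 89.8]
```

View pics/w6.png

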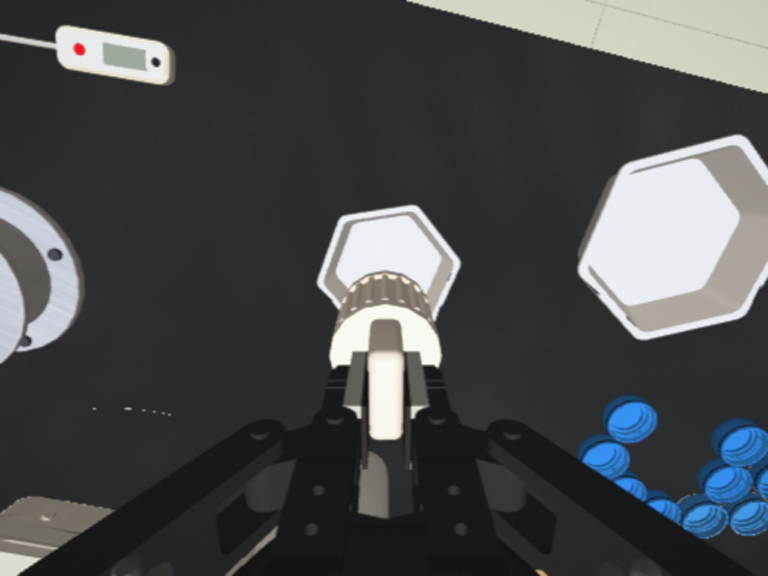

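The cartridge is held upright above the small dish. Opposite rim corners are at (320,283) and (460,264), so I'll compute the final offset from those.

Run:
```python
from h import *
c=dict(np.load("w6.npz")); f=lambda u,v:((u+.5)/1.5-.5,(v+.5)/1.5-.5)
A,B=ray("",f(319,283),.023,c),ray("",f(461,264),.023,c); C=(A+B)/2; print(C,np.linalg.norm(A-B))
s=robot.read_state(); print(s["ee_pos"],totool(np.array([*C[:2],.068])-s["ee_pos"]).round(1))
```

```text
[0.48665196 0.34302559 0.023     ] 0.0982196273292131
[0.48392853 0.33855097 0.1655349 ] [-3.8  3.9 97.5]
```

Request:
play_rows(steps=[[[1,-2,1,15,0],[1,-3,3,35,0],[1,-3,3,55,0],[1,-3,3,72,0],[1,-3,3,85,0],[1,-3,3,93,0],[1,-3,3,96,0],[1,-3,3,97,0]]])

```text
t: 14.15
ee_pos: [0.4866, 0.3433, 0.0693]
tcp_rot: [-0.109, 0.994, 0.0, 0.0]
ft_force: [0.1, -0.1, -1.0]
grip_width: 0.127
grip_force: 42.7
```

Request:
play_rows(steps=[[[1,0,0,1.5,0],[1,0,0,3,0],[1,0,0,4,0],[1,0,0,4,0]]])

```text
t: 14.55
ee_pos: [0.4863, 0.3436, 0.0655]
tcp_rot: [-0.109, 0.994, 0.0, 0.0]
ft_force: [0.1, 0.5, -0.8]
grip_width: 0.131
grip_force: 42.7
```

```bash
python3 st.py
```

```text
14.55 [0.4863 0.3436 0.0655] ang 102.5 F [ 0.1  0.5 -0.8] [-0.05  0.02 -0.02] 0.13135581065532065 42.739943861961365 [ 0.54  0.46  1.81  0.    0.88 -1.25]
```

Request:
play_rows(steps=[[[1,0,0,1.5,0],[1,0,0,3,0],[1,0,0,4,0],[1,0,0,4,0]]])

```text
t: 14.95
ee_pos: [0.486, 0.3433, 0.061]
tcp_rot: [-0.109, 0.994, -0.0, -0.0]
ft_force: [-1.0, 0.5, -1.3]
grip_width: 0.13
grip_force: 42.7
```

Request:
play_rows(steps=[[[1,0,0,1,0],[1,0,0,1,0]]])

```text
t: 15.15
ee_pos: [0.4862, 0.3434, 0.0602]
tcp_rot: [-0.109, 0.994, -0.0, -0.0]
ft_force: [0.5, 0.5, -0.5]
grip_width: 0.127
grip_force: 42.7
```

Request:
play_rows(steps=[[[1,0,0,1,0],[1,0,0,1,0]]])

```text
t: 15.35
ee_pos: [0.4864, 0.3435, 0.06]
tcp_rot: [-0.109, 0.994, -0.0, 0.0]
ft_force: [-0.3, -1.0, 3.1]
grip_width: 0.129
grip_force: 43.3
```

Contact (Fz went from -0.5 to +3.1). Releasing and withdrawing straight up.

Request:
play_rows(steps=[[[0.5,0,0,-0.5,0],[0.1,0,0,-0.5,0],[-0.3,0,0,-0.5,0],[-0.3,0,0,-0.5,0],[-0.3,0,0,-20,0],[-0.3,0,0,-60,0],[-0.3,0,0,-105,0],[-0.3,0,0,-150,0]]])

```text
t: 16.15
ee_pos: [0.4857, 0.3431, 0.2102]
tcp_rot: [-0.109, 0.994, -0.0, -0.001]
ft_force: [0.7, 0.1, -0.4]
grip_width: 0.655
grip_force: 0.0
```

Request:
play_rows(steps=[[[-0.3,0,0,0,0],[-0.3,0,0,0,0],[-0.3,0,0,0,0],[-0.3,0,0,0,0]]])

```text
t: 16.55
ee_pos: [0.4848, 0.3426, 0.2068]
tcp_rot: [-0.109, 0.994, -0.001, -0.002]
ft_force: [0.3, -0.1, -0.2]
grip_width: 0.647
grip_force: 0.0
```

Run:
```python
import st
from h import *
w=cv2.resize(robot.snapshot("wrist")[...,::-1],(400,300)); s=cv2.resize(robot.snapshot("scene")[150:330,190:400,::-1],(400,300))
cv2.imwrite("pics/end.png",np.hstack([w,s]))
```

```text
16.55 [0.4848 0.3426 0.2068] ang 102.5 F [ 0.3 -0.1 -0.2] [0.01 0.05 0.03] 0.6466723897379778 0.0 [ 0.54  0.28  1.73  0.    1.14 -1.25]
```

View pics/end.png

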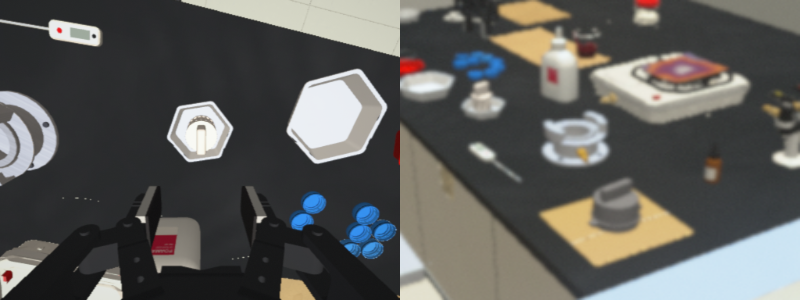

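The cartridge stands upright in the middle of the small dish at (200,130). The cover is upright on the cardboard at (615,208), and the bystanders are untouched.

```bash
python3 -c "
from cell import robot
print(robot.hand_in())"
```

```text
the job is handed in; nothing more can be done
None
```

The job is handed in: the last picture shows the cover upright on the cardboard, the cartridge upright in the middle of the small white dish, and the thermometer and both bottles in place; the hand-in returned no verdict.

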